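# Hold a recliner release out at its mark

### The arm

A 7-joint arm with a two-finger parallel gripper is mounted at the origin on the work surface. World frame = base frame: x ahead of the robot, y to its left, z up, the work surface at z = 0. Lengths are in m, angles in rad, forces in N, time in s.
With the tool pointing down it reaches from about 0.375 to 0.925 m from the base axis. Payload 3.1 kg.
Tool frame: the origin (TCP) lies at the very end of the fingers, on their centre line; the grasp point (between the pads) lies 19 mm behind it; z points along the fingers, y is the line along which they close (so a half turn about z gives the same grasp; the last joint's range is limited). The gripper opens to 85 mm and grips with 20 to 120 N. Pads are 22 mm wide; open, the fingers measure 114 mm over their backs; the gripper's body (76 mm by 85 mm) begins 54 mm behind the grasp point. The pads swing forward as they close: fully open they stand 13 mm farther back than shut.
Start: joints at [1.116, 0.383, 0.044, 1.598, -0.018, 1.161, -0.05], TCP at [0.227, -0.609, 0.231] pointing down, gripper open.
Joint ranges: [-2.61, 2.61], [-0.41, 2.15], [-1.48, 1.57], [0, 2.5], [-1.57, 4.71], [0.05, 1.97], [-2.85, 2.85]. Speed limits (rad/s): [2.79, 2.79, 3.14, 3.14, 3.14, 3.14, 3.14].

### API

Orientations are given as a 3x3 rotation matrix whose columns are the frame's x, y, z axes.
In Python, from plant import bot gives the robot as it stands.
- The arm moves only by the tool apply_moves, never from a script. Its argument "series" is a list of rows, each an object of numbers: "dx", "dy", "dz": the shift along the tool's x, y, z in cm; "ax", "ay", "az": the turn, a rotation vector about the tool's x, y, z in rad; "claw": the finger opening in cm, from 0 to 8.54. A call has 1 to 8 rows; each row shifts and turns the commanded pose from where the row before left it, along the tool's axes as they then stand; what a row does not reach is not made up. A row lasts 1/10 s, in which the tool goes at most 50 mm and 8.59 degrees, less where a joint would pass 70% of its speed; a pose out of reach is approached as far as the arm can. A call with a gripper value outside its range is refused whole. The fingers move at their own pace and stop on an object; the grip force is fixed at half the most. Time passes only in rows, so rows that do not move let the fingers close. It gives the time, the measured TCP pose, the force, the opening and the grip force at its end, in the units of the state.
- bot.get_state(): the state, without advancing time (a new reading comes with each control period).
- bot.read_camera(name): name is "scene" or "side" or "wrist"; returns the picture (400x640x3 uint8, red, green, blue); there is no depth.
- bot.calibration(name): a dict with "mtx" (3x3 intrinsics, pixels), "k1" (the pictures are not rectified: a ray, as slopes to the right and down, at radius r is drawn at 1 + k1 r^2 times it, then the intrinsics apply), "extrinsics" (4x4, takes a point from world to camera coordinates); the wrist camera has in their place "mount" (4x4, takes a point from camera to tool coordinates, whose origin is the TCP and whose axes are the flange's). Camera axes: x right, y up, looking along -z (the intrinsics and any distortion apply to the point x, -y, -z); pixel columns grow to the right and rows downward; lengths in m; the calibration is good to about 2 mm. A picture is of the moment at which its call begins: read the wrist's pose just before it. calibration takes no time and is no camera call.
- bot.hand_in(): hands the job in; it is judged then, once.
The state is a dict: "clock": time; "qpos": joint angles; "qvel": joint speeds; "tau": joint torques, N m; "tcp_pos": TCP position; "ee_rot": TCP orientation; "contact_force": force on the tool from outside, world axes, zero at the start; "moment": the same for the moment, N m; "grip_width": finger opening in m; "finger_force": force on a finger pad.
Only numpy, scipy, OpenCV 4.12 (cv2) and the standard library are available. Lean on these libraries where they do the work, as an engineer would, in place of code of your own. Each camera call takes 0.05 s, during which the arm holds its last target. There are 200 camera calls.

### The job

On the upholstery bench, swing the steel hook of the recliner release unit closed until it rests fully home in its green catch; only then pull the spring-return orange handle out until its black pointer is level with the red clip beside the white scale. Finish while still holding the handle steady there, so that a workmate can fit the retaining clip; it springs back if let go. Leave the hook shut and everything else on the bench undisturbed.

Things in the scene. Friction and masses are not known exactly. Their poses are not given: they have to be found in the camera images.
- rig: Release unit, fixed: plywood board 260 (x) x 300 (y) x 18 mm. Origin: centre of its underside, on the bench. x points away from the robot (turned up to 0.35 rad), y left, z up. On it, in mm: blue spring housing (x 40 to 130, y -98 to -52, 58 high over the bench), green catch (x 40 to 70, y -11 to 35, 64 high). Only the handle and knob stand above 65 mm over the bench.
- handle (a point): Orange upright plate to grip and pull: 14 mm thick along the rig's x, 60 mm wide along y, 36 mm high. The point is the plate's centre, 84 mm above the bench (plate from 66 to 102 mm), at x = -10 - 1000*pull mm, y = -75 mm in the rig's frame. It stands on the end of a steel rod 12 mm thick (rod axis 45 mm above the bench). Axes as the rig's.
- pull (a joint): How far the handle is pulled out (m): 0 = home, grows as it slides along the rig's -x (towards the robot), end stop at 0.100. Spring return: it needs about 3.5 N to start and 140 N/m more as it comes out (9 to 14 N at the mark). Springs home if let go.
- pointer (a point): Tip of the flat black pointer (8 mm wide in x) that travels with the handle; its x in the rig's frame is that of the handle's centre, y = -126 mm, 35 mm above the bench.
- mark: Red clip, the mark: an upright tab 8 mm wide in x, 16 mm in y, 28 mm high, fixed at y = -144 mm in the rig's frame beside the white scale strip, 40 to 75 mm towards the robot from the pointer's home place (differs each time). Origin: centre of the tab's foot, 18 mm above the bench. Axes as the rig's. Pointer at the mark: both have the same x in the rig's frame.
- hook (a joint): Angle of the steel hook (rad): 0 = closed, bar resting against the back of the green catch (the end stop); grows as it swings open towards the robot, to 2.2. Starts at 0.9 to 1.9. Upright pivot, stiff enough to stay where it is left (0.06 N m).
- hook_hinge (a point): Upright pivot of the hook, at x = 50, y = 120 mm in the rig's frame, 50 mm above the bench. The bar is 14 mm wide, 7 mm thick, 118 mm long from here. At angle a the bar points along (-sin a, -cos a) in the rig's frame.
- hook_knob (a point): Black round upright knob on the hook's bar, 18 mm diameter, 34 mm high (54 to 88 mm above the bench), 85 mm from the pivot. The point is on its axis, 80 mm above the bench.
- bush: Bystander: brass ring 28 mm diameter, 10 mm high, on the front of the board. Origin under its centre.
- tack_tin: Bystander: open metal tack tin, 46 mm diameter, 24 mm high, on the back of the board. Origin under its centre.
- thread_black: Bystander: cone of black thread, 62 mm diameter, 108 mm high. Origin under its centre.
- thread_blue: Bystander: cone of dark blue thread, 62 mm diameter, 108 mm high. Origin under its centre.
- tack_hammer: Bystander: hammer 240 mm long lying on the left of the bench. Origin under its middle.
- screwdriver: Bystander: screwdriver 190 mm long, yellow handle, lying on the left of the bench. Origin under its middle.
- glue_bottle: Bystander: white bottle with blue label and orange cap, 60 mm diameter, 150 mm high. Origin under its centre.

How it is judged:
On the way, in this order (a step that is already met when the one before it is completed fails the run):
1. the hook rests in its catch (value of joint hook below 0.08 rad), for 0.2 s.
2. the handle is pulled out until the pointer is at the red clip (x of pointer in the frame of mark between -0.007 and 0.007 m and contact force between the fingers and pull above 2 N and value of joint hook below 0.08 rad), for 0.3 s.
At the end, for the whole second after the job is handed in: The fingers still hold the handle (contact over 2 N) with the pointer within 7 mm of the red clip along the slide, the handle still (under 10 mm/s), and the hook within 0.08 rad of closed (all of step 2 and velocity of joint pull between -0.01 and 0.01 m/s); the arm keeps its last pose, push and grip.
It fails at once if the handle is pulled out by more than 15 mm while the hook is open (value of joint pull above 0.015 m and value of joint hook above 0.12 rad).
It fails at once if a bystander is shifted by more than 30 mm (distance of any of bush, tack_tin, thread_black, thread_blue, tack_hammer, screwdriver, glue_bottle from where it was at the start of the episode above 0.03 m).
It also fails if it takes over 50 s, if anything falls off the work surface, if the arm or the gripper's body presses on something with over 40 N, if the wrist force passes 120 N, or if a joint passes its speed limit or range.

## Working session

There is one attempt and no reset: what is moved stays moved. The work goes in short steps, Python scripts to look and compute and a tool call to move; the robot and the scene stay as the last step left them, time stands still between calls to the robot, and variables do not carry over. Pictures are saved under pics/ and viewed, at most 12 in all, crops included, and the job is handed in when it is done.

Besides the shell and the picture viewer there is one more tool, called after ">>>" in YAML: its name, and indented under it one key for each argument. apply_moves: Moves the arm, as the interface text tells. Its arguments: {"type":"object","properties":{"series":{"type":"array","items":{"type":"object","properties":{"dx":{"type":"number"},"dy":{"type":"number"},"dz":{"type":"number"},"ax":{"type":"number"},"ay":{"type":"number"},"az":{"type":"number"},"claw":{"type":"number"}}}}},"required":["series"]}

```bash
mkdir -p pics; ls
cat > h.py <<'E'
import numpy as np, cv2
from plant import bot
def ray(name,uv,st=None):
    c=bot.calibration(name); M=np.array(c["mtx"]); k=c["k1"]
    d=np.linalg.solve(M,[uv[0],uv[1],1.]); d=d[:2]/d[2]; r=np.linalg.norm(d); s=r
    for _ in range(30): s=r/(1+k*s*s)
    d=d*(s/r if r>0 else 1)
    v=np.array([d[0],-d[1],-1.])
    if name=="wrist":
        T=np.eye(4);T[:3,:3]=st["ee_rot"];T[:3,3]=st["tcp_pos"]
        W=T@np.array(c["mount"])
    else: W=np.linalg.inv(np.array(c["extrinsics"]))
    return W[:3,3],W[:3,:3]@v
def onz(name,uv,z,st=None):
    o,d=ray(name,uv,st); return o+d*(z-o[2])/d[2]
def proj(name,p):
    c=bot.calibration(name); q=(np.array(c["extrinsics"])@np.r_[p,1])[:3]
    a=np.array([q[0],-q[1]])/-q[2]; a=a*(1+c["k1"]*(a@a)); M=np.array(c["mtx"]); return (M@np.r_[a,1])[:2]
E
python3 - <<'E'
from h import *
for n in ("scene","side"):
    cv2.imwrite(f"pics/{n}0.png",cv2.cvtColor(bot.read_camera(n),cv2.COLOR_RGB2BGR))
    print(n,np.linalg.inv(np.array(bot.calibration(n)["extrinsics"]))[:3,3])
s=bot.get_state();print(s)
E
```

```text
pics
scene [ 1.30284505 -0.45807167  0.85944483]
side [0.32230699 0.75820443 0.82561143]
{'clock': 0.1, 'qpos': array([ 1.11621984,  0.38377901,  0.04385006,  1.59942535, -0.01792211,
        1.16119507, -0.04990793]), 'qvel': array([-0.00061835, -0.00217219,  0.00014985, -0.00594049,  0.00135475,
        0.00216172, -0.00074418]), 'tau': array([ 2.65199662e-03, -4.34728682e+01,  1.02907240e+00, -2.50454772e+01,
        1.08777746e-02,  5.41487709e-03, -4.42709293e-06]), 'tcp_pos': array([ 0.22671322, -0.60826469,  0.22999243]), 'ee_rot': array([[ 9.37009827e-01,  3.49301713e-01, -9.47669408e-04],
       [ 3.49302981e-01, -9.37007203e-01,  2.22033945e-03],
       [-1.12404686e-04, -2.41150363e-03, -9.99997086e-01]]), 'contact_force': array([-0.18860423, -0.2417323 ,  0.02525325]), 'moment': array([-0.01706394,  0.0242931 ,  0.00020288]), 'finger_force': 0.0, 'grip_width': 0.08525297008322542}
```

View pics/scene0.png

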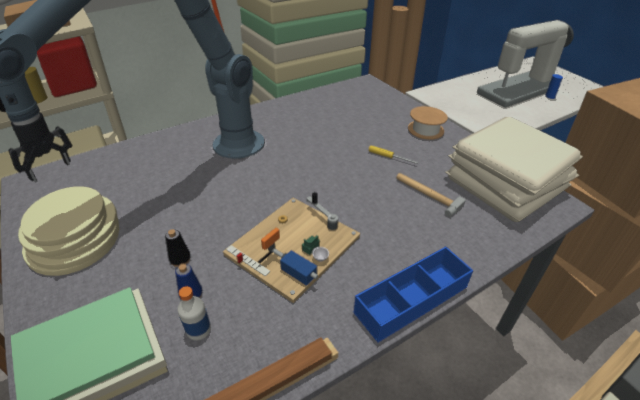

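View pics/side0.png

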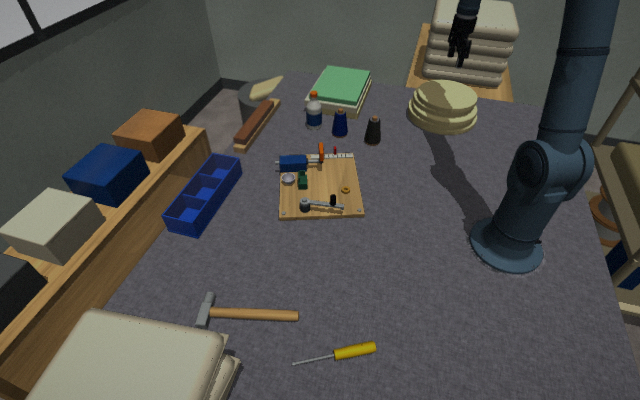

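The scene view shows the board with corners near (225,252), (293,199), (359,236) and (292,297). The orange handle is at (270,239), the red clip at (240,257) and the black knob at (315,197), so the hook is open. In the side view the board is around (320,187), the knob at (333,200) and the handle at (322,152).

```bash
cat > loc.py <<'E'
from h import *
def blob(hsv,lo,hi,box):
    m=cv2.inRange(hsv,lo,hi); k=np.zeros_like(m); x0,y0,x1,y1=box; k[y0:y1,x0:x1]=m[y0:y1,x0:x1]
    n,l,s,c=cv2.connectedComponentsWithStats(k)
    if n<2: return None
    i=1+np.argmax(s[1:,4]); return c[i],s[i],(l==i).astype(np.uint8)
boxes={"scene":(215,185,370,305),"side":(265,135,370,225)}
E
python3 - <<'E'
from loc import *
for n in boxes:
    im=cv2.imread(f"pics/{n}0.png"); hsv=cv2.cvtColor(im,cv2.COLOR_BGR2HSV)
    r=blob(hsv,(10,60,110),(28,200,255),boxes[n]); print(n,"board px",r[1])
    m=cv2.morphologyEx(r[2],cv2.MORPH_CLOSE,np.ones((5,5)))
    cn=max(cv2.findContours(m,0,2)[0],key=cv2.contourArea)[:,0]
    hull=cv2.convexHull(cn)[:,0]
    P=np.array([onz(n,p,.018)[:2] for p in hull],np.float32)
    print(cv2.minAreaRect(P*1000))
    for nm,lo,hi in (("orange",(4,180,120),(13,255,255)),("red",(0,150,60),(3,255,255)),("black",(0,0,0),(179,255,38)),("green",(60,80,20),(90,255,200))):
        b=blob(hsv,lo,hi,boxes[n])
        if b: print(nm,b[0],b[1])
    x0,y0,x1,y1=boxes[n]
    cv2.imwrite(f"pics/{n}0c.png",cv2.resize(im[y0:y1,x0:x1],None,fx=5,fy=5,interpolation=cv2.INTER_CUBIC))
E
```

```text
scene board px [ 232  198  128   77 4041]
((579.46044921875, -73.21612548828125), (260.3497619628906, 269.11029052734375), 19.971607208251953)
orange [268.88311688 236.67532468] [262 229  16  20  77]
red [239.5862069  257.03448276] [237 253   5   9  29]
black [314.4        197.85714286] [313 193   4  10  35]
green [309.87333333 244.1       ] [303 237  15  16 150]
side board px [ 279  153   86   65 3204]
((581.9721069335938, -82.998046875), (258.53155517578125, 295.7671203613281), 20.01811981201172)
orange [320.67567568 147.67567568] [319 143   5  11  37]
red [334.5 150. ] [334 147   2   7  14]
black [332.77777778 200.16666667] [330 195   6  11  54]
green [302.08053691 179.41610738] [298 170   9  19 149]
```

View pics/scene0c.png

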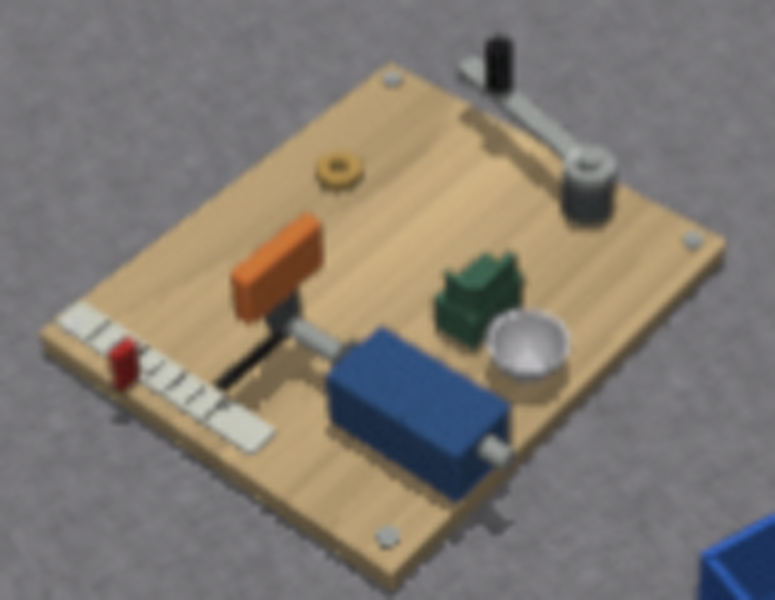

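The close-up shows the hook open about 100° with the knob at crop (498,65), the handle's top at crop (278,268), and the red clip at crop (123,365) beside the scale. The board's top corners are at crop (42,335), (391,66), (722,240) and (390,578).

Run:
```python
from loc import *
cr=[(42,335),(391,66),(722,240),(390,578)]
C=np.array([onz("scene",(215+u/5-.4,185+v/5-.4),.018)[:2] for u,v in cr])
B=np.array([[-130,-150],[-130,150],[130,150],[130,-150]])/1000
a=C-C.mean(0); th=np.arctan2((B[:,0]*a[:,1]-B[:,1]*a[:,0]).sum(),(B*a).sum())
R=np.array([[np.cos(th),-np.sin(th)],[np.sin(th),np.cos(th)]]); t=C.mean(0)
print("rig",t,th,"resid mm",(C-(B@R.T+t))*1000)
np.savez("rig.npz",R=R,t=t,th=th)
rig=lambda p:(p[:2]-t)@R
def tri(a,b):
    A=[];y=[]
    for n,uv in (("scene",a),("side",b)):
        o,d=ray(n,uv); d/=np.linalg.norm(d); Q=np.eye(3)-np.outer(d,d); A.append(Q); y.append(Q@o)
    return np.linalg.lstsq(np.vstack(A),np.hstack(y),rcond=None)[0]
for nm,a,b in (("handle",(268.9,236.7),(320.7,147.7)),("clip",(239.6,257),(334.5,150)),("knob",(314.4,197.9),(332.8,200.2))):
    p=tri(a,b); print(nm,p,"rig",rig(p)*1000)
for nm,a,z in (("handle",(268.9,236.7),.084),("clip",(239.6,257),.032),("knob",(314.4,197.9),.071)):
    p=onz("scene",a,z); print(nm,p,"rig",rig(p)*1000)
k=rig(onz("scene",(314.4,197.9),.071))*1000; print("hook angle",np.arctan2(50-k[0],120-k[1]))
for x,y in((-10,-75),(50,120)): print(R@np.array([x,y])/1000+t)
```

```text
rig [ 0.58623272 -0.08836106] 0.3492471291418495 resid mm [[ 1.26056586  3.22713301]
 [ 3.30376554 -0.23270475]
 [-3.5323225  -2.31009475]
 [-1.0320089  -0.68433351]]
handle [ 0.60134325 -0.1651667   0.09486909] rig [-12.083849   -77.33961106]
clip [ 0.57343634 -0.24341872  0.03433729] rig [ -65.08313112 -141.31812187]
knob [0.50451861 0.0339445  0.06977826] rig [-34.9292821  142.88383963]
handle [ 0.59187341 -0.16082527  0.084     ] rig [-19.49640113 -70.01977671]
clip [ 0.57136237 -0.24281363  0.032     ] rig [ -66.82483514 -140.03986911]
knob [0.50602397 0.03326643 0.071     ] rig [-33.74682652 141.73158163]
hook angle 1.8246879349033986
[ 0.6025007  -0.16225526]
[0.59215139 0.04150414]
```

>>> apply_moves:
  series:
    - {"dx": 3, "dy": -3.15}
    - {"dx": 3, "dy": -3.15}
    - {"dx": 3, "dy": -3.15}
    - {"dx": 3, "dy": -3.15}
    - {"dx": 3, "dy": -3.15}
    - {"dx": 3, "dy": -3.15}
    - {"dx": 3, "dy": -3.15}
    - {"dx": 3, "dy": -3.15}

```text
invalid input
```

>>> apply_moves:
  series:
    - {"dx": 3, "dy": -3.15, "claw": 4}
    - {"dx": 3, "dy": -3.15, "claw": 4}
    - {"dx": 3, "dy": -3.15, "claw": 4}
    - {"dx": 3, "dy": -3.15, "claw": 4}
    - {"dx": 3, "dy": -3.15, "claw": 4}
    - {"dx": 3, "dy": -3.15, "claw": 4}
    - {"dx": 2, "dy": -2, "claw": 4}
    - {"claw": 4}

```text
invalid input
```

Run:
```python
from loc import *
s=bot.get_state(); print(s["clock"],s["tcp_pos"],s["qpos"],s["grip_width"])
im=cv2.cvtColor(bot.read_camera("wrist"),cv2.COLOR_RGB2BGR); cv2.imwrite("pics/w1.png",im)
print(bot.calibration("wrist"))
```

```text
0.1 [ 0.22671322 -0.60826469  0.22999243] [ 1.11621984  0.38377901  0.04385006  1.59942535 -0.01792211  1.16119507
 -0.04990793] 0.08525297008322542
{'mtx': array([[305.63075036,   0.        , 326.00037261],
       [  0.        , 305.63075036, 196.26940419],
       [  0.        ,   0.        ,   1.        ]]), 'k1': -0.03719756853648098, 'mount': array([[-1.24200503e-04,  9.57674147e-01,  2.87854500e-01,
         7.19838840e-02],
       [ 9.99999759e-01, -7.77921900e-05,  6.90279436e-04,
        -2.24706259e-04],
       [ 6.83455601e-04,  2.87854517e-01, -9.57673906e-01,
        -1.44135356e-01],
       [ 0.00000000e+00,  0.00000000e+00,  0.00000000e+00,
         1.00000000e+00]])}
```

View pics/w1.png

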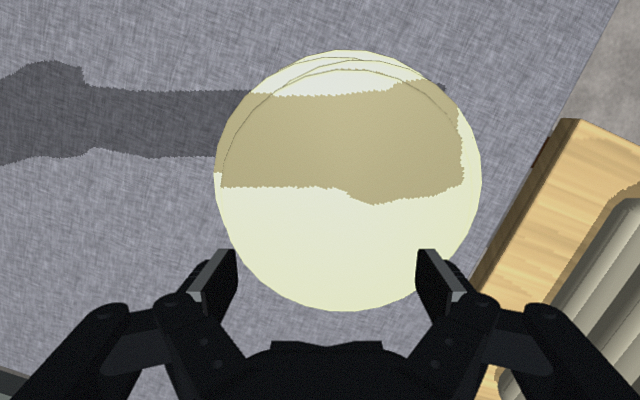

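The wrist view shows a cream cushion stack ahead of the tool (circle at 348,180), with only the fingers in frame. The moves were refused, probably because every key has to be present. I'll move in -y first, away from the stack.

>>> apply_moves:
  series:
    - {"dx": 0, "dy": -4, "dz": 0, "ax": 0, "ay": 0, "az": 0, "claw": 8.5}
    - {"dx": 0, "dy": -4.5, "dz": 0, "ax": 0, "ay": 0, "az": 0, "claw": 8.5}
    - {"dx": 0, "dy": -4.5, "dz": 0, "ax": 0, "ay": 0, "az": 0, "claw": 8.5}
    - {"dx": 3, "dy": -3, "dz": 0, "ax": 0, "ay": 0, "az": 0, "claw": 8.5}
    - {"dx": 3, "dy": -3, "dz": 0, "ax": 0, "ay": 0, "az": 0, "claw": 8.5}
    - {"dx": 3, "dy": -3, "dz": 0, "ax": 0, "ay": 0, "az": 0, "claw": 8.5}
    - {"dx": 3, "dy": -3, "dz": 0, "ax": 0, "ay": 0, "az": 0, "claw": 8.5}
    - {"dx": 3, "dy": -3, "dz": 0, "ax": 0, "ay": 0, "az": 0, "claw": 8.5}

```text
clock: 0.95
tcp_pos: [0.27, -0.2925, 0.2311]
ee_rot: [[0.937, 0.349, -0.0], [0.349, -0.937, -0.0], [-0.0, 0.0, -1.0]]
contact_force: [1.7, -0.7, 1.0]
grip_width: 0.0851
finger_force: 0.0
```

>>> apply_moves:
  series:
    - {"dx": 4, "dy": -2.7, "dz": 0, "ax": 0, "ay": 0, "az": 0.03, "claw": 4}
    - {"dx": 4, "dy": -2.7, "dz": 0, "ax": 0, "ay": 0, "az": 0.03, "claw": 4}
    - {"dx": 4, "dy": -2.7, "dz": 0, "ax": 0, "ay": 0, "az": 0.03, "claw": 4}
    - {"dx": 4, "dy": -2.7, "dz": 0, "ax": 0, "ay": 0, "az": 0.03, "claw": 4}
    - {"dx": 4, "dy": -2.7, "dz": 0, "ax": 0, "ay": 0, "az": 0.03, "claw": 4}
    - {"dx": 4, "dy": -2.7, "dz": 0, "ax": 0, "ay": 0, "az": 0.03, "claw": 4}
    - {"dx": 3, "dy": -2.0, "dz": 0, "ax": 0, "ay": 0, "az": 0.03, "claw": 4}
    - {"dx": 0, "dy": 0, "dz": 0, "ax": 0, "ay": 0, "az": 0.04, "claw": 4}

```text
clock: 1.75
tcp_pos: [0.4843, -0.0413, 0.2318]
ee_rot: [[0.993, 0.114, 0.003], [0.114, -0.993, 0.004], [0.004, -0.003, -1.0]]
contact_force: [-0.9, -1.0, -0.0]
grip_width: 0.0398
finger_force: 0.0
```

Run:
```python
from loc import *
s=bot.get_state(); print(s["clock"],s["tcp_pos"],s["ee_rot"][:2,0],s["qpos"],s["grip_width"])
im=cv2.cvtColor(bot.read_camera("wrist"),cv2.COLOR_RGB2BGR); cv2.imwrite("pics/w2.png",im)
```

```text
1.75 [ 0.48432505 -0.04131383  0.23181699] [0.99344673 0.11423861] [ 0.56384608  0.10780979 -0.58815146  1.95859189  0.06308763  1.09072344
 -1.50689811] 0.03984007776457236
```

View pics/w2.png

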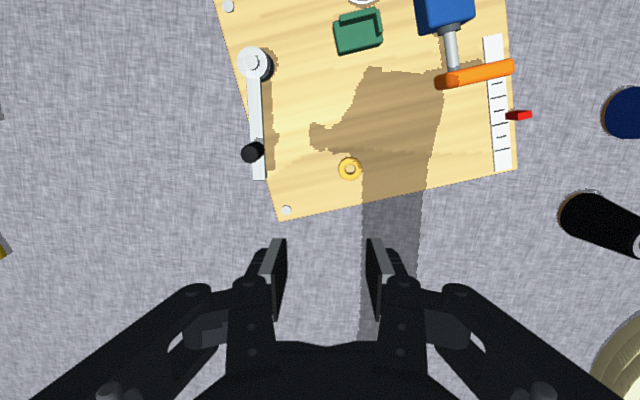

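The wrist view shows the whole front of the rig. The knob's top is at (248,154), the pivot at (253,62), and the board's front corners at (279,221) and (517,169). The handle's top is around (478,73), the clip at (520,115), the bush at (349,169), and the thread cones are on the far right.

```bash
cat >> loc.py <<'E'
Z=np.load("rig.npz"); R=Z["R"]; t=Z["t"]; th=float(Z["th"])
rig=lambda p:(np.asarray(p)[:2]-t)@R*1000
wld=lambda p:R@np.asarray(p)/1000+t
E
python3 - <<'E'
from loc import *
s=bot.get_state()
im=cv2.imread("pics/w2.png"); hsv=cv2.cvtColor(im,cv2.COLOR_BGR2HSV)
b=blob(hsv,(0,0,0),(179,255,50),(230,135,275,170)); print("knob",b[:2])
r=blob(hsv,(0,150,60),(4,255,255),(490,90,560,140)); print("clip",r[:2])
o=blob(hsv,(5,150,120),(16,255,255),(420,40,530,105)); print("handle",o[:2])
for nm,uv,z in (("corner-+",(279,221),.018),("corner--",(517,169),.018),("pivot",(253,62),.06),("knobtop",(247.5,153),.088),("clip",r[0],.032),("handle",o[0],.095)):
    p=onz("wrist",uv,z,s); print(nm,p.round(4),rig(p).round(1))
E
```

```text
knob (array([252.54085603, 151.23346304]), array([241, 142,  23,  21, 257], dtype=int32))
clip (array([519.44751381, 114.62430939]), array([506, 111,  26,   9, 181], dtype=int32))
handle (array([472.61041293,  74.74147217]), array([445,  58,  70,  31, 557], dtype=int32))
corner-+ [0.4086 0.0076 0.018 ] [-134.1  151. ]
corner-- [ 0.5069 -0.2724  0.018 ] [-137.5 -145.7]
pivot [0.5859 0.0384 0.06  ] [ 43.1 119.3]
knobtop [0.5024 0.0332 0.088 ] [-37.2 142.9]
clip [ 0.5685 -0.2487  0.032 ] [ -71.5 -144.6]
handle [ 0.5936 -0.1592  0.095 ] [-17.3 -69.1]
```

>>> apply_moves:
  series:
    - {"dx": 1.35, "dy": -3.6, "dz": 0, "ax": 0, "ay": 0, "az": 0, "claw": 4}
    - {"dx": 1.35, "dy": -3.6, "dz": 0, "ax": 0, "ay": 0, "az": 0, "claw": 4}
    - {"dx": 0, "dy": 0, "dz": 4, "ax": 0, "ay": 0, "az": 0, "claw": 4}
    - {"dx": 0, "dy": 0, "dz": 4, "ax": 0, "ay": 0, "az": 0, "claw": 4}
    - {"dx": 0, "dy": 0, "dz": 4, "ax": 0, "ay": 0, "az": 0, "claw": 4}
    - {"dx": 0, "dy": 0, "dz": 0, "ax": 0, "ay": 0, "az": 0, "claw": 4}

```text
clock: 2.4
tcp_pos: [0.494, 0.0256, 0.1057]
ee_rot: [[0.994, 0.106, -0.014], [0.106, -0.994, -0.001], [-0.014, -0.001, -1.0]]
contact_force: [-1.7, 0.2, -0.7]
grip_width: 0.0401
finger_force: 0.0
```

Run:
```python
from loc import *
s=bot.get_state(); print(s["clock"],s["tcp_pos"],s["ee_rot"][:2,0])
im=cv2.cvtColor(bot.read_camera("wrist"),cv2.COLOR_RGB2BGR); cv2.imwrite("pics/w3.png",im)
```

```text
2.4 [0.49395684 0.0255976  0.10574565] [0.99422956 0.10638679]
```

View pics/w3.png

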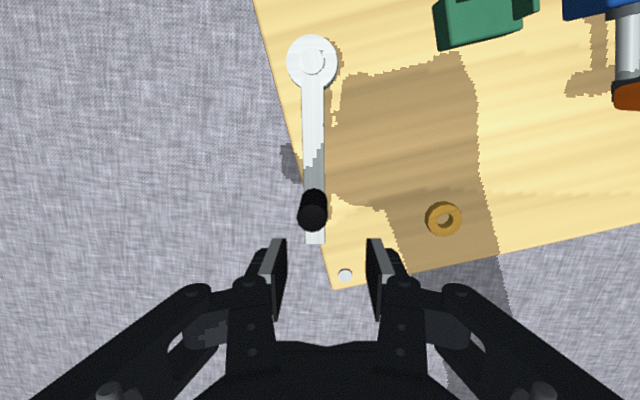

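The knob's top is at (311,217), just ahead of and between the fingers; the pivot is at (312,62).

Run:
```python
from loc import *
s=bot.get_state(); print(s["clock"],s["tcp_pos"])
s["tcp_pos"]=np.array([0.494,.0256,.1057]) if False else s["tcp_pos"]
for nm,uv,z in (("knobtop",(311.5,216),.088),("pivot",(312,62),.06),("bush",(443,219),.028)):
    p=onz("wrist",uv,z,s); d=s["ee_rot"].T@(p-s["tcp_pos"]); print(nm,p.round(4),rig(p).round(1),"tool cm",(d*100).round(2))
```

```text
2.45 [0.49682696 0.02612987 0.10875523]
knobtop [0.5063 0.0355 0.088 ] [-32.7 143.8] tool cm [ 1.06 -0.83  2.07]
pivot [0.591  0.0444 0.06  ] [ 50.  123.1] tool cm [ 9.6  -0.82  4.8 ]
bush [ 0.4917 -0.0674  0.028 ] [-81.7  52.1] tool cm [-1.44  9.24  8.08]
```

>>> apply_moves:
  series:
    - {"dx": 0, "dy": 0, "dz": 0, "ax": 0, "ay": 0, "az": 0, "claw": 4}
    - {"dx": 0, "dy": 0, "dz": 0, "ax": 0, "ay": 0, "az": 0, "claw": 4}
    - {"dx": 0, "dy": 0, "dz": 0, "ax": 0, "ay": 0, "az": 0, "claw": 4}

```text
clock: 2.75
tcp_pos: [0.5021, 0.0271, 0.1136]
ee_rot: [[0.994, 0.106, 0.005], [0.106, -0.994, -0.0], [0.004, 0.001, -1.0]]
contact_force: [1.1, -0.4, -0.1]
grip_width: 0.0405
finger_force: 0.0
```

>>> apply_moves:
  series:
    - {"dx": 0.35, "dy": -0.75, "dz": 0, "ax": 0, "ay": 0, "az": 0, "claw": 4}
    - {"dx": 0, "dy": 0, "dz": 1, "ax": 0, "ay": 0, "az": 0, "claw": 4}
    - {"dx": 0, "dy": 0, "dz": 1, "ax": 0, "ay": 0, "az": 0, "claw": 4}
    - {"dx": 0, "dy": 0, "dz": 1, "ax": 0, "ay": 0, "az": 0, "claw": 4}
    - {"dx": 0, "dy": 0, "dz": 0.7, "ax": 0, "ay": 0, "az": 0, "claw": 4}
    - {"dx": 0, "dy": 0, "dz": 0.4, "ax": 0, "ay": 0, "az": 0, "claw": 4}
    - {"dx": 0, "dy": 0, "dz": 0.3, "ax": 0, "ay": 0, "az": 0, "claw": 4}
    - {"dx": 0, "dy": 0, "dz": 0, "ax": 0, "ay": 0, "az": 0, "claw": 4}

```text
clock: 3.55
tcp_pos: [0.5026, 0.035, 0.0668]
ee_rot: [[0.994, 0.107, -0.001], [0.107, -0.994, 0.0], [-0.001, -0.0, -1.0]]
contact_force: [0.4, -0.2, 0.1]
grip_width: 0.0396
finger_force: 0.0
```

```bash
cat > arc.py <<'E'
from loc import *
import sys
# pivot world, tool centre at radius .085 with lead l (m) along t(a)
piv=np.array([0.5890,0.0420]); s=bot.get_state()
T=s["tcp_pos"][:2]; ang=np.arctan2(s["ee_rot"][1,0],s["ee_rot"][0,0])-th
print(s["clock"],s["tcp_pos"],"tool rig yaw",ang)
v=R.T@(T-piv)*1000; print("tcp radius",np.hypot(*v),"angle a",np.arctan2(-v[0],-v[1]))
lead=float(sys.argv[1]); ends=[float(x) for x in sys.argv[2:]]
x=T.copy(); psi=ang
for a in ends:
    tgt=piv+R@np.array([-np.sin(a)*.085+np.cos(a)*lead,-np.cos(a)*.085-np.sin(a)*lead])
    # tool y = rig(sin psi,-cos psi); want (cos a,-sin a) => psi=pi/2-a
    np_=np.pi/2-a; d=tgt-x; y=psi+th
    ex=np.array([np.cos(y),np.sin(y)]); ey=np.array([np.sin(y),-np.cos(y)])
    print(a,"dx %.2f dy %.2f az %.3f"%(d@ex*100,d@ey*100,-(np_-psi))); x=tgt; psi=np_
E
python3 arc.py 0.011 1.7 1.6 1.5 1.4 1.3 1.2 1.1 1.0
```

```text
3.55 [0.50260456 0.0350201  0.06681094] tool rig yaw -0.2424163036155502
tcp radius 86.67693182315661 angle a 1.8394283514036753
1.7 dx 0.34 dy 2.28 az -0.113
1.6 dx 0.15 dy 0.84 az -0.100
1.5 dx 0.15 dy 0.84 az -0.100
1.4 dx 0.15 dy 0.84 az -0.100
1.3 dx 0.15 dy 0.84 az -0.100
1.2 dx 0.15 dy 0.84 az -0.100
1.1 dx 0.15 dy 0.84 az -0.100
1.0 dx 0.15 dy 0.84 az -0.100
```

>>> apply_moves:
  series:
    - {"dx": 0.1, "dy": 1.1, "dz": -0.2, "ax": 0, "ay": 0, "az": -0.05, "claw": 4}
    - {"dx": 0.2, "dy": 1.1, "dz": 0, "ax": 0, "ay": 0, "az": -0.06, "claw": 4}
    - {"dx": 0.15, "dy": 0.84, "dz": 0, "ax": 0, "ay": 0, "az": -0.1, "claw": 4}
    - {"dx": 0.15, "dy": 0.84, "dz": 0, "ax": 0, "ay": 0, "az": -0.1, "claw": 4}
    - {"dx": 0.15, "dy": 0.84, "dz": 0, "ax": 0, "ay": 0, "az": -0.1, "claw": 4}
    - {"dx": 0.15, "dy": 0.84, "dz": 0, "ax": 0, "ay": 0, "az": -0.1, "claw": 4}
    - {"dx": 0, "dy": 0, "dz": 0, "ax": 0, "ay": 0, "az": 0, "claw": 4}
    - {"dx": 0, "dy": 0, "dz": 0, "ax": 0, "ay": 0, "az": 0, "claw": 4}

```text
clock: 4.35
tcp_pos: [0.5264, -0.0155, 0.0695]
ee_rot: [[0.817, 0.576, 0.0], [0.576, -0.817, 0.0], [0.0, 0.0, -1.0]]
contact_force: [0.0, -0.4, 0.6]
grip_width: 0.04
finger_force: 0.0
```

```bash
python3 arc.py 0.011 1.2 1.1 1.0 0.9 0.8 0.7 0.6 0.5
python3 - <<'E'
from loc import *
cv2.imwrite("pics/w4.png",cv2.cvtColor(bot.read_camera("wrist"),cv2.COLOR_RGB2BGR))
E
```

```text
4.35 [ 0.52641844 -0.01546963  0.0695045 ] tool rig yaw 0.2649267468583414
tcp radius 84.96593037651392 angle a 1.1772008628441923
1.2 dx 0.09 dy 0.90 az -0.106
1.1 dx 0.15 dy 0.84 az -0.100
1.0 dx 0.15 dy 0.84 az -0.100
0.9 dx 0.15 dy 0.84 az -0.100
0.8 dx 0.15 dy 0.84 az -0.100
0.7 dx 0.15 dy 0.84 az -0.100
0.6 dx 0.15 dy 0.84 az -0.100
0.5 dx 0.15 dy 0.84 az -0.100
```

View pics/w4.png

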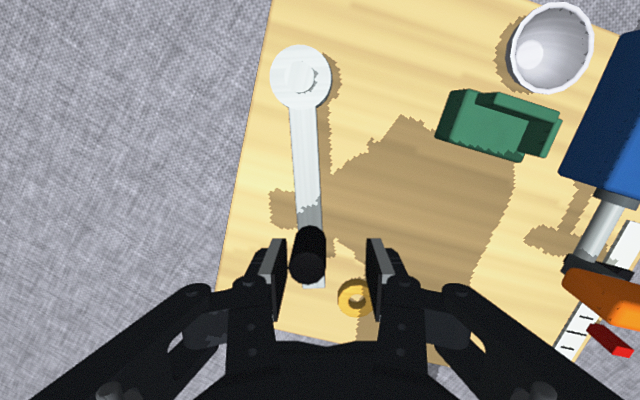

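The trailing finger at (275,270) is pushing the knob at (308,265), and the hook has swung about 30°. I'll carry on.

>>> apply_moves:
  series:
    - {"dx": 0.1, "dy": 0.9, "dz": 0, "ax": 0, "ay": 0, "az": -0.1, "claw": 4}
    - {"dx": 0.15, "dy": 0.84, "dz": 0, "ax": 0, "ay": 0, "az": -0.1, "claw": 4}
    - {"dx": 0.15, "dy": 0.84, "dz": 0, "ax": 0, "ay": 0, "az": -0.1, "claw": 4}
    - {"dx": 0.15, "dy": 0.84, "dz": 0, "ax": 0, "ay": 0, "az": -0.1, "claw": 4}
    - {"dx": 0.15, "dy": 0.84, "dz": 0, "ax": 0, "ay": 0, "az": -0.1, "claw": 4}
    - {"dx": 0.15, "dy": 0.84, "dz": 0, "ax": 0, "ay": 0, "az": -0.1, "claw": 4}
    - {"dx": 0.15, "dy": 0.84, "dz": 0, "ax": 0, "ay": 0, "az": -0.1, "claw": 4}
    - {"dx": 0.15, "dy": 0.84, "dz": 0, "ax": 0, "ay": 0, "az": -0.1, "claw": 4}

```text
clock: 5.2
tcp_pos: [0.5863, -0.043, 0.0693]
ee_rot: [[0.15, 0.989, -0.001], [0.989, -0.15, -0.0], [-0.0, -0.001, -1.0]]
contact_force: [-1.0, 0.5, 0.8]
grip_width: 0.04
finger_force: 0.4
```

>>> apply_moves:
  series:
    - {"dx": 0, "dy": 0, "dz": 0, "ax": 0, "ay": 0, "az": 0, "claw": 4}
    - {"dx": 0, "dy": 0, "dz": 0, "ax": 0, "ay": 0, "az": 0, "claw": 4}

```text
clock: 5.4
tcp_pos: [0.5864, -0.0433, 0.0692]
ee_rot: [[0.156, 0.988, -0.0], [0.988, -0.156, 0.0], [0.0, -0.0, -1.0]]
contact_force: [0.0, -0.4, -0.6]
grip_width: 0.04
finger_force: 0.0
```

```bash
python3 arc.py 0.011 0.4 .3 .2 .1 0
```

```text
5.4 [ 0.58636374 -0.04326542  0.06918716] tool rig yaw 1.065412663852699
tcp radius 85.30616612041555 angle a 0.380155517796034
0.4 dx 0.13 dy 0.92 az -0.105
0.3 dx 0.15 dy 0.84 az -0.100
0.2 dx 0.15 dy 0.84 az -0.100
0.1 dx 0.15 dy 0.84 az -0.100
0.0 dx 0.15 dy 0.84 az -0.100
```

>>> apply_moves:
  series:
    - {"dx": 0.13, "dy": 0.9, "dz": 0, "ax": 0, "ay": 0, "az": -0.1, "claw": 4}
    - {"dx": 0.15, "dy": 0.84, "dz": 0, "ax": 0, "ay": 0, "az": -0.1, "claw": 4}
    - {"dx": 0.15, "dy": 0.84, "dz": 0, "ax": 0, "ay": 0, "az": -0.1, "claw": 4}
    - {"dx": 0.15, "dy": 0.84, "dz": 0, "ax": 0, "ay": 0, "az": -0.1, "claw": 4}
    - {"dx": 0.1, "dy": 0.6, "dz": 0, "ax": 0, "ay": 0, "az": -0.1, "claw": 4}
    - {"dx": 0, "dy": 0.3, "dz": 0, "ax": 0, "ay": 0, "az": 0, "claw": 4}
    - {"dx": 0, "dy": 0.3, "dz": 0, "ax": 0, "ay": 0, "az": 0, "claw": 4}
    - {"dx": 0, "dy": 0, "dz": 0, "ax": 0, "ay": 0, "az": 0, "claw": 4}

```text
clock: 6.2
tcp_pos: [0.6298, -0.0343, 0.0688]
ee_rot: [[-0.337, 0.941, -0.005], [0.941, 0.337, -0.002], [-0.0, -0.005, -1.0]]
contact_force: [-4.2, -1.5, 3.4]
grip_width: 0.0401
finger_force: 2.5
```

```bash
python3 arc.py 0.011 0
python3 - <<'E'
from loc import *
cv2.imwrite("pics/w5.png",cv2.cvtColor(bot.read_camera("wrist"),cv2.COLOR_RGB2BGR)); print(bot.get_state()["contact_force"])
E
```

```text
6.2 [ 0.62983269 -0.03430331  0.06880672] tool rig yaw 1.5654512417072928
tcp radius 86.54191757383099 angle a -0.1421131000883525
0.0 dx 0.07 dy -0.13 az -0.005
[-5.03794633 -1.13295245  3.30550636]
```

View pics/w5.png

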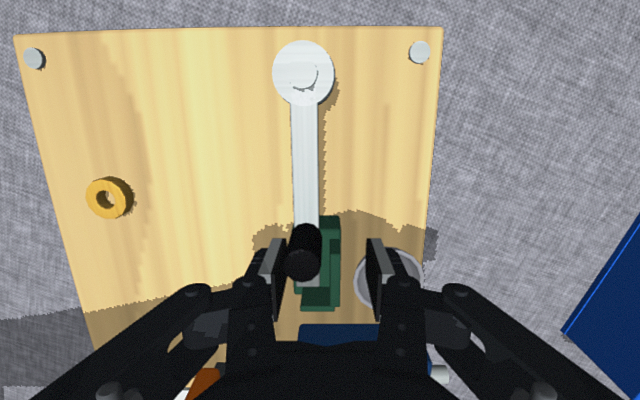

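The hook bar now lies against the green catch, with the knob at (303,255) and 5 N of push. I'll push slightly more to confirm it is at the stop.

>>> apply_moves:
  series:
    - {"dx": 0, "dy": 0.4, "dz": 0, "ax": 0, "ay": 0, "az": 0, "claw": 4}
    - {"dx": 0, "dy": 0.3, "dz": 0, "ax": 0, "ay": 0, "az": 0, "claw": 4}
    - {"dx": 0, "dy": 0, "dz": 0, "ax": 0, "ay": 0, "az": 0, "claw": 4}
    - {"dx": 0, "dy": 0, "dz": 0, "ax": 0, "ay": 0, "az": 0, "claw": 4}

```text
clock: 6.65
tcp_pos: [0.6301, -0.0343, 0.0683]
ee_rot: [[-0.337, 0.941, -0.019], [0.942, 0.337, -0.008], [-0.001, -0.021, -1.0]]
contact_force: [-16.3, -4.2, 13.4]
grip_width: 0.04
finger_force: 8.8
```

Solid stop: the TCP did not move while the force rose to 17 N. I'll back off, lift, and go above the handle.

>>> apply_moves:
  series:
    - {"dx": 0, "dy": -0.9, "dz": 0, "ax": 0, "ay": 0, "az": 0, "claw": 4}
    - {"dx": 0, "dy": -0.9, "dz": 0, "ax": 0, "ay": 0, "az": 0, "claw": 4}
    - {"dx": 0, "dy": 0, "dz": 0, "ax": 0, "ay": 0, "az": 0, "claw": 4}
    - {"dx": 0, "dy": 0, "dz": -2, "ax": 0, "ay": 0, "az": 0, "claw": 4}
    - {"dx": 0, "dy": 0, "dz": -3, "ax": 0, "ay": 0, "az": 0, "claw": 4}
    - {"dx": 0, "dy": 0, "dz": -3, "ax": 0, "ay": 0, "az": 0, "claw": 4}
    - {"dx": 0, "dy": 0, "dz": -1, "ax": 0, "ay": 0, "az": 0, "claw": 5}

```text
clock: 7.35
tcp_pos: [0.6254, -0.036, 0.1649]
ee_rot: [[-0.34, 0.941, 0.009], [0.941, 0.34, 0.001], [-0.002, 0.009, -1.0]]
contact_force: [1.2, 0.4, 0.3]
grip_width: 0.0496
finger_force: 0.0
```

>>> apply_moves:
  series:
    - {"dx": -2.5, "dy": -1.6, "dz": 0, "ax": 0, "ay": 0, "az": 0, "claw": 6}
    - {"dx": -3, "dy": -1.6, "dz": 0, "ax": 0, "ay": 0, "az": 0, "claw": 6}
    - {"dx": -3, "dy": -1.6, "dz": 0, "ax": 0, "ay": 0, "az": 0, "claw": 6}
    - {"dx": -2.5, "dy": -1.6, "dz": 0, "ax": 0, "ay": 0, "az": 0, "claw": 6}
    - {"dx": 0, "dy": 0, "dz": 0, "ax": 0, "ay": 0, "az": 0, "claw": 6}
    - {"dx": 0, "dy": 0, "dz": 0, "ax": 0, "ay": 0, "az": 0, "claw": 6}
    - {"dx": 0, "dy": 0, "dz": 0, "ax": 0, "ay": 0, "az": 0, "claw": 6}

```text
clock: 8.05
tcp_pos: [0.5993, -0.1604, 0.1598]
ee_rot: [[-0.341, 0.94, 0.001], [0.94, 0.341, 0.001], [0.001, 0.002, -1.0]]
contact_force: [1.0, 1.1, 0.8]
grip_width: 0.06
finger_force: 0.0
```

Run:
```python
from loc import *
s=bot.get_state(); print(s["clock"],s["tcp_pos"],s["ee_rot"][:2,0],rig(s["tcp_pos"]))
cv2.imwrite("pics/w6.png",cv2.cvtColor(bot.read_camera("wrist"),cv2.COLOR_RGB2BGR))
```

```text
8.05 [ 0.59930039 -0.16041672  0.15979392] [-0.34139154  0.93992067] [-12.37797795 -72.17733257]
```

View pics/w6.png

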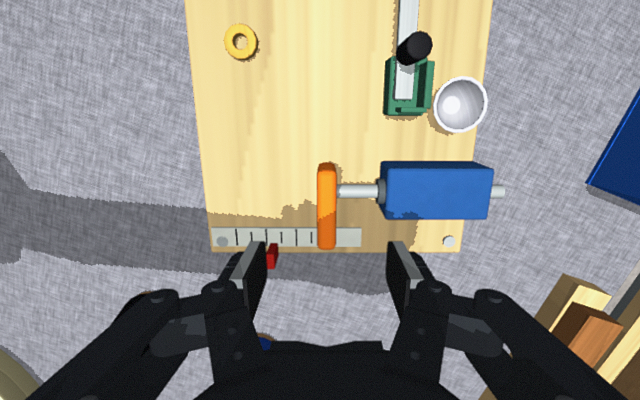

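The closed hook is at (410,75). The handle's top spans (318–337, 163–248), the clip is at (272,255), and the fingers straddle the handle's line. Next I'll measure the handle in tool axes and the clip relative to it.

Run:
```python
from loc import *
s=bot.get_state()
im=cv2.imread("pics/w6.png"); hsv=cv2.cvtColor(im,cv2.COLOR_BGR2HSV)
o=blob(hsv,(5,150,120),(16,255,255),(300,140,360,260)); r=blob(hsv,(0,150,60),(4,255,255),(255,230,290,280)); print(o[:2],r[:2])
def T(uv,z): p=onz("wrist",uv,z,s); return (s["ee_rot"].T@(p-s["tcp_pos"])*1000).round(1),p.round(4)
x,y,w,h=o[1][:4]
print("handle top",T((x+w/2-.5,y+h/2-.5),.102),"ends",T((x+w/2,y),.102),T((x+w/2,y+h),.102))
print("sides",T((x,y+h/2),.102),T((x+w,y+h/2),.102))
x,y,w,h=r[1][:4]
print("clip mid",T(r[0],.034),"left top",T((x,y+h/2),.046),"right foot",T((x+w,y+h/2),.018))
for c in ((211,252),(462,251)): print("corner",T(c,.018))
```

```text
(array([326.32452142, 211.01914312]), array([ 317,  162,   20,   88, 1097], dtype=int32)) (array([271.2293578 , 256.28440367]), array([266, 244,  12,  25, 218], dtype=int32))
handle top (array([ 6.3, -1. , 57.8]), array([ 0.5963, -0.1544,  0.102 ])) ends (array([36.9, -0.7, 57.8]), array([ 0.5861, -0.1255,  0.102 ])) (array([-27.9,  -0.6,  57.8]), array([ 0.6083, -0.1864,  0.102 ]))
sides (array([ 5.9, -7.6, 57.8]), array([ 0.5902, -0.157 ,  0.102 ])) (array([ 5.9,  6.3, 57.8]), array([ 0.6033, -0.1522,  0.102 ]))
clip mid (array([-68.9, -55.1, 125.7]), array([ 0.5713, -0.2435,  0.034 ])) left top (array([-62.8, -57.7, 113.7]), array([ 0.5668, -0.2387,  0.046 ])) right foot (array([-77.6, -51.3, 141.7]), array([ 0.5779, -0.2503,  0.018 ]))
corner (array([ -72.6, -120.9,  141.6]), array([ 0.5108, -0.2695,  0.018 ]))
corner (array([-71.9, 140.5, 142. ]), array([ 0.7561, -0.1793,  0.018 ]))
```

>>> apply_moves:
  series:
    - {"dx": 0.3, "dy": -0.1, "dz": 2, "ax": 0, "ay": 0, "az": 0, "claw": 6}
    - {"dx": 0, "dy": 0, "dz": 2.5, "ax": 0, "ay": 0, "az": 0, "claw": 6}
    - {"dx": 0, "dy": 0, "dz": 2, "ax": 0, "ay": 0, "az": 0, "claw": 6}
    - {"dx": 0, "dy": 0, "dz": 1, "ax": 0, "ay": 0, "az": 0, "claw": 6}
    - {"dx": 0, "dy": 0, "dz": 0.8, "ax": 0, "ay": 0, "az": 0, "claw": 6}
    - {"dx": 0, "dy": 0, "dz": 0.7, "ax": 0, "ay": 0, "az": 0, "claw": 6}
    - {"dx": 0, "dy": 0, "dz": 0, "ax": 0, "ay": 0, "az": 0, "claw": 6}
    - {"dx": 0, "dy": 0, "dz": 0, "ax": 0, "ay": 0, "az": 0, "claw": 6}

```text
clock: 8.9
tcp_pos: [0.5973, -0.1602, 0.0698]
ee_rot: [[-0.339, 0.941, 0.001], [0.941, 0.339, -0.0], [-0.0, 0.001, -1.0]]
contact_force: [0.1, 0.0, -0.2]
grip_width: 0.0601
finger_force: 0.0
```

>>> apply_moves:
  series:
    - {"dx": 0, "dy": 0, "dz": 0, "ax": 0, "ay": 0, "az": 0, "claw": 0.8}
    - {"dx": 0, "dy": 0, "dz": 0, "ax": 0, "ay": 0, "az": 0, "claw": 0.8}
    - {"dx": 0, "dy": 0, "dz": 0, "ax": 0, "ay": 0, "az": 0, "claw": 0.8}
    - {"dx": 0, "dy": 0, "dz": 0, "ax": 0, "ay": 0, "az": 0, "claw": 0.8}
    - {"dx": 0, "dy": 0, "dz": 0, "ax": 0, "ay": 0, "az": 0, "claw": 0.8}

```text
clock: 9.4
tcp_pos: [0.5983, -0.1598, 0.0701]
ee_rot: [[-0.339, 0.941, 0.003], [0.941, 0.339, 0.0], [-0.001, 0.003, -1.0]]
contact_force: [3.9, 0.5, 0.5]
grip_width: 0.0134
finger_force: 59.7
```

>>> apply_moves:
  series:
    - {"dx": 0, "dy": -0.5, "dz": 0, "ax": 0, "ay": 0, "az": 0, "claw": 0.8}
    - {"dx": 0, "dy": -1, "dz": 0, "ax": 0, "ay": 0, "az": 0, "claw": 0.8}
    - {"dx": 0, "dy": -1, "dz": 0, "ax": 0, "ay": 0, "az": 0, "claw": 0.8}
    - {"dx": 0, "dy": -1, "dz": 0, "ax": 0, "ay": 0, "az": 0, "claw": 0.8}
    - {"dx": 0, "dy": -1, "dz": 0, "ax": 0, "ay": 0, "az": 0, "claw": 0.8}
    - {"dx": 0, "dy": -0.7, "dz": 0, "ax": 0, "ay": 0, "az": 0, "claw": 0.8}
    - {"dx": 0, "dy": 0, "dz": 0, "ax": 0, "ay": 0, "az": 0, "claw": 0.8}
    - {"dx": 0, "dy": 0, "dz": 0, "ax": 0, "ay": 0, "az": 0, "claw": 0.8}

```text
clock: 10.2
tcp_pos: [0.5516, -0.1767, 0.0701]
ee_rot: [[-0.34, 0.94, 0.009], [0.94, 0.34, 0.002], [-0.001, 0.009, -1.0]]
contact_force: [10.0, 1.2, -5.5]
grip_width: 0.0133
finger_force: 58.9
```

Run:
```python
from loc import *
s=bot.get_state(); d=R.T@(s["tcp_pos"][:2]-np.array([.5983,-.1598]))*1000
print(s["clock"],"moved rig mm",d,s["contact_force"],s["finger_force"])
for n in ("side","scene"):
    im=cv2.cvtColor(bot.read_camera(n),cv2.COLOR_RGB2BGR)
    cv2.imwrite(f"pics/{n}1.png",im)
a=cv2.imread("pics/side1.png")[135:225,265:370]; b=cv2.imread("pics/scene1.png")[195:305,215:355]
a=cv2.resize(a,None,fx=4,fy=4,interpolation=2); b=cv2.resize(b,None,fx=4,fy=4,interpolation=2)
c=np.zeros((440,800,3),np.uint8)
b=cv2.resize(b,(440,346)); a=cv2.resize(a,(355,304)); c[:346,:440]=b; c[:304,442:797]=a; cv2.imwrite("pics/both.png",c)
w=cv2.cvtColor(bot.read_camera("wrist"),cv2.COLOR_RGB2BGR); cv2.imwrite("pics/w7.png",w)
```

```text
10.2 moved rig mm [-49.70444747   0.11245393] [10.01610568  1.17506882 -5.50559852] 58.919121623039246
```

View pics/both.png

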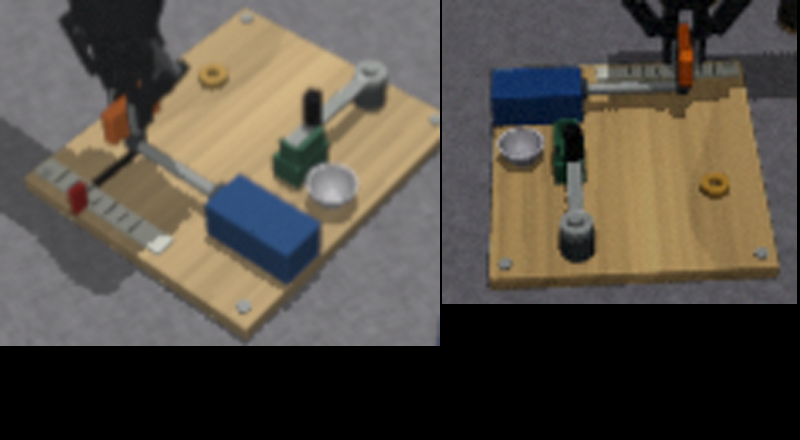

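The hook is shut in both views. In the scene half the pointer tip is at (95,184), just short of the clip at (77,197). About 4–5 mm more is needed, consistent with 54 mm against 49.7 mm.

>>> apply_moves:
  series:
    - {"dx": 0, "dy": -0.3, "dz": 0, "ax": 0, "ay": 0, "az": 0, "claw": 0.8}
    - {"dx": 0, "dy": -0.2, "dz": 0, "ax": 0, "ay": 0, "az": 0, "claw": 0.8}
    - {"dx": 0, "dy": 0, "dz": 0, "ax": 0, "ay": 0, "az": 0, "claw": 0.8}
    - {"dx": 0, "dy": 0, "dz": 0, "ax": 0, "ay": 0, "az": 0, "claw": 0.8}
    - {"dx": 0, "dy": 0, "dz": 0, "ax": 0, "ay": 0, "az": 0, "claw": 0.8}

```text
clock: 10.85
tcp_pos: [0.5474, -0.1782, 0.0701]
ee_rot: [[-0.34, 0.94, 0.009], [0.94, 0.34, 0.002], [-0.001, 0.01, -1.0]]
contact_force: [10.8, 2.0, -6.0]
grip_width: 0.0129
finger_force: 59.3
```

Run:
```python
from loc import *
s=bot.get_state(); d=R.T@(s["tcp_pos"][:2]-np.array([.5983,-.1598]))*1000
print(s["clock"],"moved rig mm",d,s["contact_force"],s["finger_force"])
im=cv2.cvtColor(bot.read_camera("scene"),cv2.COLOR_RGB2BGR); cv2.imwrite("pics/scene2.png",im)
cv2.imwrite("pics/s2c.png",cv2.resize(im[225:275,220:280],None,fx=10,fy=10,interpolation=2))
hsv=cv2.cvtColor(im,cv2.COLOR_BGR2HSV); r=blob(hsv,(0,150,60),(4,255,255),(225,240,260,270)); print(r[:2],rig(onz("scene",r[0],.032)))
```

```text
10.85 moved rig mm [-54.08688887   0.1648567 ] [10.82435298  2.00178211 -5.95704197] 59.29744005203247
(array([239.35294118, 257.44117647]), array([237, 253,   5,  10,  34], dtype=int32)) [ -66.19929058 -141.55921585]
```

View pics/s2c.png

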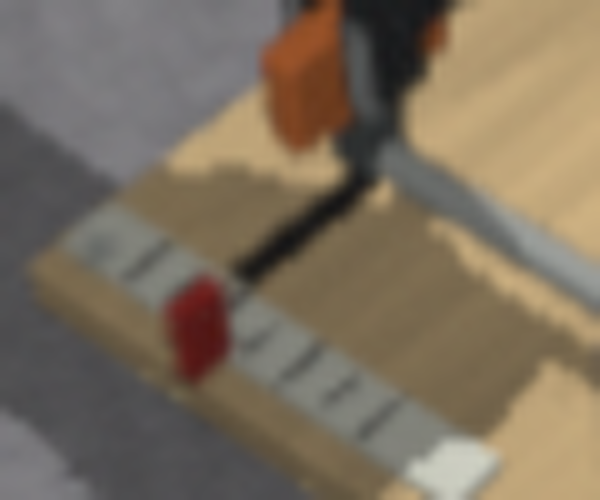

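The pointer tip (crop 243,270) now points at the clip (crop 198,328). I'll check this with rays.

Run:
```python
from loc import *
for uv in ((243,270),(300,225)): print(rig(onz("scene",(220+uv[0]/10-.45,225+uv[1]/10-.45),.035)))
s=bot.get_state();print(s["qvel"].round(4),s["tcp_pos"])
```

```text
[ -69.86440978 -120.683442  ]
[-69.61316292 -99.17696262]
[-0.0008  0.0016 -0.001  -0.0002 -0.001   0.0018  0.0005] [ 0.5474227  -0.17818402  0.07011269]
```

The two estimates agree to within about 2 mm. The camera sees the clip's near face, so its blob centre is biased about 3 mm; with that allowed for, pointer and clip match. The arm is still, the hook is shut and the grip is 59 N, so I'm handing in.

```bash
python3 -c "
from plant import bot
print(bot.hand_in())"
```

```text
the job is handed in; nothing more can be done
None
```

I've handed in the job, but no verdict came back: the hook is shut against its catch, and the handle is gripped (59 N) and held still with the pointer about 2 mm or less from the red clip by camera.

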